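Seat a turning tool in the setting fixture and lock its two-stage clamp lever

TASK

Get the turning tool in the setting fixture ready for measuring: with your fingertips, push it along its channel from the head end until the end of its shank is fully home against the stop, and only then push the clamp lever on the tower past its first detent (light hold) all the way to its second stop (locked), so that it stays there. Only push: do not pick the tool up, and leave the other things on the bench where they are.

Things in the scene. Friction and masses are not known exactly. Their poses are not given: they have to be found in the camera images.
- fixture: The setting fixture, fixed to the bench (place and yaw vary): grey base plate 12 mm thick, spanning x -50 to 100, y -160 to 110 mm in its own frame. Origin on the bench surface under the channel's centre line; y runs along the channel to the stop, z up. Two steel rails (27 mm apart inside, top at z 26 mm, y -30 to 90 mm) guide the shank.
- stop_face (a point): Centre of the stop's face, a steel block across the end of the channel, 50 mm wide, top at 42 mm; at (0, 90, 24.5) mm in the fixture's frame. The shank's end must touch it.
- holder_mid (a point): Centre, half-way up, of the turning tool in the channel: loose on the base plate (12 mm up), dark steel, 25 x 25 mm square shank, 150 mm long in all, 0.5 to 1 kg. The 26 mm at its head end is 32 mm wide and carries a small insert. Its y axis points from head to shank end. It slides at a push of about 2 to 8 N.
- holder_tail (a point): Centre of the tool's shank-end face (the end that meets the stop), 75 mm along +y from the centre; starts 30 to 65 mm short of the stop.
- holder_head (a point): Centre of the tool's head-end face (the end to push on), 75 mm along -y from the centre, 12.5 mm above the base plate; the face is 25 mm high and spans x -12.5 to 19.5 mm.
- lever (a joint): Angle of the clamp lever (rad): about 0 open, 0.48 first detent (light hold), 0.96 second stop (locked, end of travel). Grows clockwise seen from above. Sprung detents hold it at each of these; going from one to the next takes up to about 6 N at the knob, and it is drawn into the next once past half-way.
- lever_pivot (a point): The lever's upright axis on the clamp tower, at height 85 mm; at (50, 55) mm in the fixture's frame. The tower spans x 28 to 80, y 30 to 80 mm there, top at 75 mm; its nose reaches over the channel to x -22 mm, underside at 55 mm, with a pad that comes down as the lever swings. A thin quadrant plate (top 79 mm) lies under the lever.
- lever_knob (a point): Middle (115 mm up) of the lever's upright black knob: cylinder 22 mm across, 97 to 133 mm above the bench, on the end of a flat steel lever (top at 89 mm), 95 mm from the pivot. At angle q it lies at pivot + 95 mm * (-sin(0.55 - q), cos(0.55 - q)) in the fixture's x, y: it leans to the fixture's -x side when open and swings towards +x.
- case_a: loose flat yellow insert case, 36 x 125 x 14 mm, near the far long side of the fixture; not part of the job, to be left alone. Origin at the middle of its underside.
- case_b: loose flat yellow insert case, 36 x 125 x 14 mm, near the robot-side long edge of the fixture; not part of the job, to be left alone. Origin at the middle of its underside.
- tube: loose white square plastic box, 28 x 28 x 60 mm, standing on the fixture's base plate beside the tool's head; not part of the job, to be left alone. Origin at the middle of its underside.
- oil: loose small white bottle, 40 mm across, 85 mm tall, standing beyond the clamp tower; not part of the job, to be left alone. Origin at the middle of its underside.
- spare: loose second turning tool (same shape and size as the one in the fixture), lying on the bench outside the fixture; not part of the job, to be left alone. Origin at the middle of its underside.
- driver: loose screwdriver, 170 mm long, lying on the bench; not part of the job, to be left alone. Origin at the middle of its underside.
- caliper: loose digital caliper, 220 mm long, lying on the bench; not part of the job, to be left alone. Origin at the middle of its underside.
Mind the look-alikes: they are no part of the job. Leave any orange or purple look-alike of the part that bears holder_mid alone.

How it is judged:
By the outcome, as a careful person would: the job done as asked, in the order asked, and still so for the second after the job is handed in, with the robot touching nothing.
It also fails if it takes over 43 s, if anything falls off the work surface, if the arm or the gripper's body presses on something with over 40 N, if the wrist force passes 120 N, or if a joint passes its speed limit or range.

ROBOT

A 6-joint arm with a two-finger parallel gripper is mounted at the origin on the work surface. World frame = base frame: x ahead of the robot, y to its left, z up, the work surface at z = 0. Lengths are in mm, angles in rad, forces in N, time in s.
With the tool pointing down it reaches from about 275 to 1000 mm from the base axis. Payload 8.4 kg.
Tool frame: the origin (TCP) lies at the centre of the arm's flange, where the gripper is bolted on; the fingertips stand 173 mm ahead of it and the grasp point (between the pads) lies 155 mm ahead of it; z points along the fingers, y is the direction in which the jaws open and shut (so a half turn about z gives the same grasp; the last joint's range is limited). The gripper opens to 85 mm and grips with 20 to 120 N. Pads are 22 mm wide; open, the fingers measure 114 mm over their backs; the gripper's body (76 mm by 85 mm) begins 54 mm behind the grasp point. The pads swing forward as they close: fully open they stand 13 mm farther back than shut.
Start: joints at [1.248, 0.353, 1.633, -0, 1.155, -0.002], TCP at [197.078, 593.119, 404.681] pointing down, gripper open.
Joint ranges: [-2.63, 2.63], [-0.92, 2.1], [0.06, 2.66], [-1.3, 4.44], [0, 2.69], [-3.02, 3.02]. Speed limits (rad/s): [2.22, 2.22, 2.79, 3.14, 3.14, 3.14].

INTERFACE

Orientations are given as [roll, pitch, yaw] about the fixed x, y, z axes, in that order (R = Rz(yaw) Ry(pitch) Rx(roll)).
In Python, from rig import sense, grab_frame, camera_model, sign_off gives the robot as it stands. The module is installed in compiled form; this text tells all that it offers.
- The arm moves only by the tool step_arm, never from a script. Its argument "commands" is a list of rows, each a list of 3 entries, a list of its own where there are three numbers: the shift along the tool's x, y, z in mm, then the turn about the tool's z in rad, then the opening, from 0 (shut) to 1 (fully open). A call has 1 to 20 rows; each row shifts and turns the pose as measured when the row begins, along the tool's axes as they then stand; what a row does not reach is not made up. A row lasts 1/8 s, in which the tool goes at most 62.5 mm and 10.7 degrees, less where a joint would pass 70% of its speed; a pose out of reach is approached as far as the arm can. A call with a gripper value outside its range is refused whole. The fingers move at their own pace and stop on an object; "force" is the grip in N (left out, the last holds). Time passes only in rows, so rows that do not move let the fingers close. It gives the time, the measured TCP pose, the force and the opening at its end, in the units of the state.
- sense(): the state, without advancing time (a new reading comes with each control period).
- grab_frame(name): name is "side" or "top" or "wrist"; returns the picture (480x640x3 uint8, blue, green, red); there is no depth.
- camera_model(name): a dict with "fx", "fy", "cx", "cy" (pixels), "R" (3x3) and "t" (3): a world point X has camera coordinates R X + t. Camera axes: x right, y down, z forward; pixel columns grow to the right and rows downward; lengths in mm; the calibration is good to about 2 mm. A picture is of the moment at which its call begins: read the wrist's pose just before it. camera_model takes no time and is no camera call; for the wrist camera it gives the pose at the moment of the call.
- sign_off(): hands the job in, once; it reports no verdict.
The state is a dict: "clock": time; "qpos": joint angles; "qvel": joint speeds; "joint_efforts": joint torques, N m; "eef_pos": TCP position; "tcp_rot": TCP orientation; "contact_force": force on the tool from outside, world axes, zero at the start; "wrist_torque": the same for the moment, N m; "opening": opening from 0.0 (shut) to 1.0 (fully open).
Only numpy, scipy, OpenCV 4.12 (cv2) and the standard library are available. Lean on these libraries where they do the work, as an engineer would, in place of code of your own. Each camera call takes 0.05 s, during which the arm holds its last target. There are 200 camera calls.

## Working session

There is one attempt and no reset: what is moved stays moved. The work goes in short steps, Python scripts to look and compute and a tool call to move; the robot and the scene stay as the last step left them, time stands still between calls to the robot, and variables do not carry over. Pictures are saved under pics/ and viewed, about 8 in all and at most 12, crops included, and the job is handed in when it is done.

Besides the shell and the picture viewer there is one more tool, called after "Emit:" in YAML: its name, and indented under it one key for each argument. step_arm: Moves the arm, as the interface text tells. Its arguments: {"type":"object","properties":{"commands":{"type":"array","items":{"type":"array"}},"force":{"type":"number"}},"required":["commands"]}

```bash
mkdir -p pics; python3 - <<'E'
from rig import *
import cv2
s=sense();print(s['clock'],s['eef_pos'],s['tcp_rot'],s['contact_force'],s['opening'])
for n in('top','side'):
    cv2.imwrite(f'pics/{n}1.png',grab_frame(n));m=camera_model(n);print(n,{k:(v if not hasattr(v,'tolist') else v.tolist()) for k,v in m.items()})
E
```

```text
0.0 [197.00829866 592.88366705 403.95346654] [-3.14017312e+00 -1.32362129e-05  2.82080187e+00] [0.72045222 0.04709112 0.01437093] 1.0048988023614773
top {'fx': 578.9036465073898, 'fy': 578.9036465073898, 'cx': 316.86583254333806, 'cy': 239.25781474819476, 'R': [[-0.06443769061576228, -0.9979135562605135, -0.00403958656330682], [-0.9764886893769689, 0.06388766015670974, -0.20588396343219859], [0.205712477859165, -0.009322076549562658, -0.9785680739436816]], 't': [4.884860698760676, 504.6704399346999, 1121.6733185228113]}
side {'fx': 553.0972227461278, 'fy': 553.0972227461278, 'cx': 320.1395830218848, 'cy': 239.1467539360468, 'R': [[0.9951447694934914, -0.09719113559800685, 0.015516794479399274], [-0.05361436370375701, -0.6675264380320428, -0.7426533205560282], [0.08253719012897962, 0.7382156444355696, -0.6694962841989412]], 't': [-485.7555265279656, 99.70407823963322, 1109.4659224912727]}
```

View pics/top1.png

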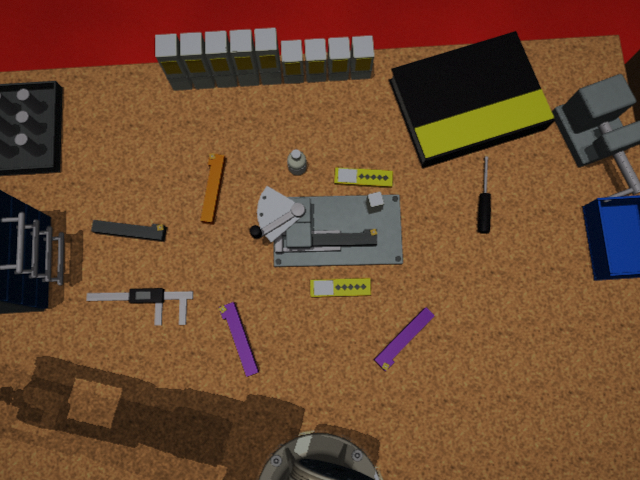

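View pics/side1.png

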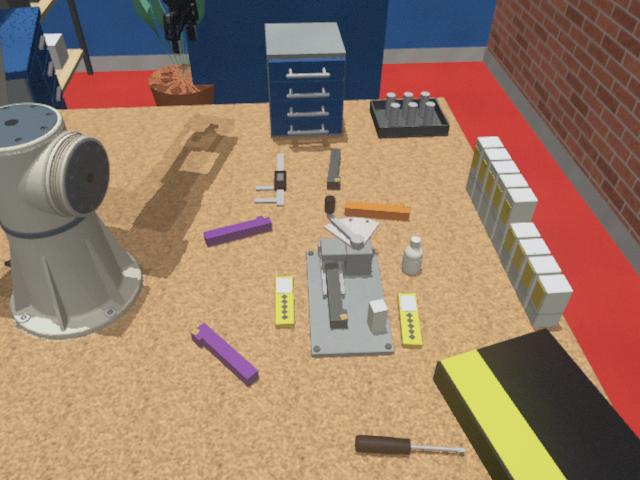

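The top view shows the fixture spanning about (273,195) to (402,266). The tool's head is at right (377,237), the stop is at left, the knob is at (256,232), and the tube is at (375,200) beside the head. I'll zoom in on this area.

```bash
python3 - <<'E'
import cv2
i=cv2.imread('pics/top1.png')[180:280,240:415]
cv2.imwrite('pics/z1.png',cv2.resize(i,None,fx=4.5,fy=4.5,interpolation=cv2.INTER_CUBIC))
E
```

```text
(no output)
```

View pics/z1.png

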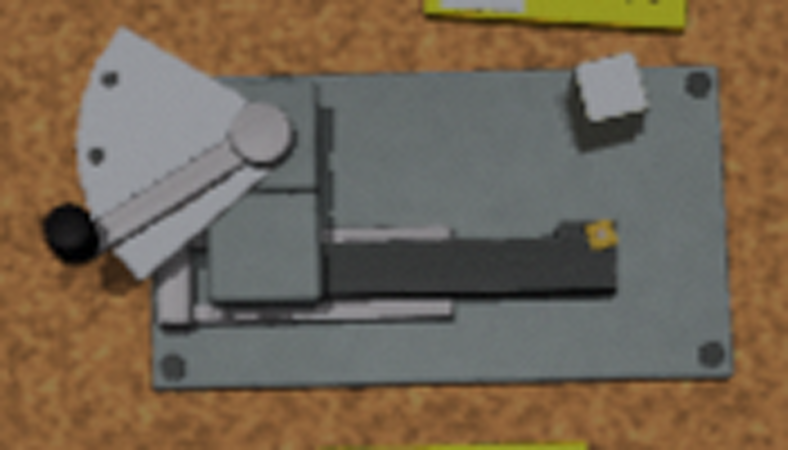

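```bash
cat > h.py <<'E'
import numpy as np
from rig import camera_model
def ray(n,u,v,z,m=None):
    m=m or camera_model(n);R=np.array(m['R']);t=np.array(m['t'])
    c=-R.T@t;d=R.T@np.array([(u-m['cx'])/m['fx'],(v-m['cy'])/m['fy'],1]);return (c+d*(z-c[2])/d[2])
E
python3 - <<'E'
from h import *
from scipy.optimize import least_squares
f=lambda u,v,z:ray('top',240+u/4.5-.4,180+v/4.5-.4,z)[:2]
P=np.array([f(717,67,12),f(732,376,12),f(152,385,12),f(262,131,92)])
F=np.array([[100,-160],[-50,-160],[-50,110],[50,55]])
W=lambda p,q:np.array(p[:2])+np.asarray(q)@np.array([[np.cos(p[2]),np.sin(p[2])],[-np.sin(p[2]),np.cos(p[2])]])
r=least_squares(lambda p:(W(p,F)-P).ravel(),[P[:,0].mean(),0,0]);print(r.x,r.fun.round(1))
p=r.x
inv=lambda w:(np.asarray(w)-p[:2])@np.array([[np.cos(p[2]),-np.sin(p[2])],[np.sin(p[2]),np.cos(p[2])]])
for n,u,v,z in[('headA',616,222,37),('headB',616,291,37),('knobtop',70,228,133),('stopL',160,322,42),('railend',453,315,26),('railtop',451,230,26),('tube',612,84,72)]:
    w=f(u,v,z);print(n,w.round(1),inv(w).round(1))
E
```

```text
[ 5.07377792e+02 -4.56060601e+01 -4.97619965e-02] [ 0.9 -1.1 -0.7 -0.7 -0.5  1.1  0.3  0.7]
headA [ 520.9 -152.1] [  18.8 -105.7]
headB [ 488.7 -149.4] [ -13.5 -104.6]
knobtop [512.   88.4] [ -2.1 134. ]
stopL [487.   58.5] [-25.6 103. ]
railend [484.5 -75. ] [-21.3 -30.5]
railtop [524.5 -77. ] [ 18.7 -30.5]
tube [ 576.6 -151.7] [  74.5 -102.5]
```

Emit:
step_arm:
  commands:
    - [[0,0,0],-0.136,0]
    - [[0,0,0],-0.135,0]
    - [[0,0,0],0,0]
    - [[-24.4,-54.4,0],0,0]
    - [[-24.4,-54.4,0],0,0]
    - [[-24.4,-54.4,0],0,0]
    - [[-24.4,-54.4,0],0,0]
    - [[-24.4,-54.4,0],0,0]
    - [[-24.4,-54.4,0],0,0]
    - [[-24.4,-54.4,0],0,0]
    - [[-24.4,-54.4,0],0,0]
    - [[-24.4,-54.4,0],0,0]
    - [[-24.4,-54.4,0],0,0]
    - [[-24.4,-54.4,0],0,0]
    - [[-24.4,-54.4,0],0,0]

```text
clock: 1.98
eef_pos: [453.7, -94.4, 405.0]
tcp_rot: [-3.141, 0.006, 3.061]
contact_force: [0.4, 0.0, 0.6]
opening: -0.002
```

```bash
cat >> h.py <<'E'
P=np.array([507.4,-45.6]);A=-0.0498
def fix(w): # world xy -> fixture xy
    c,s=np.cos(A),np.sin(A);d=np.asarray(w)[:2]-P;return np.array([c*d[0]+s*d[1],-s*d[0]+c*d[1]])
def st():
    from rig import sense
    s=sense();print('t',s['clock'],'fix',fix(s['eef_pos']).round(1),'tipz',round(s['eef_pos'][2]-173,1),'rot',s['tcp_rot'].round(3),'F',s['contact_force'].round(1),'op',s['opening'])
E
python3 -c "from h import *;st()"
```

```text
t 1.975 fix [-51.2 -51.5] tipz 232.0 rot [-3.141  0.006  3.061] F [0.4 0.  0.6] op -0.0019384598024881452
```

Emit:
step_arm:
  commands:
    - [[-20,-45,0],-0.03,0]
    - [[-16,-30,0],0,0]
    - [[-8,-10,0],0,0]
    - [[0,0,50],0,0]
    - [[0,0,50],0,0]
    - [[0,0,20],0,0]
    - [[0,0,0],0,0]

```text
clock: 2.85
eef_pos: [494.2, -187.5, 282.6]
tcp_rot: [-3.141, 0.007, 3.068]
contact_force: [-0.4, -0.3, 0.5]
opening: 0.003
```

```bash
python3 -c "from h import *;st()"
```

```text
t 2.85 fix [  -6.2 -142.4] tipz 109.6 rot [-3.141  0.007  3.068] F [-0.4 -0.3  0.5] op 0.002996927982168431
```

Emit:
step_arm:
  commands:
    - [[-7,-3,30],-0.03,0]
    - [[0,0,35],0,0]
    - [[0,0,18],0,0]
    - [[0,0,4],0,0]
    - [[0,0,0],0,0]
    - [[0,0,0],0,0]

```text
clock: 3.6
eef_pos: [505.1, -190.3, 200.1]
tcp_rot: [-3.138, 0.016, 3.097]
contact_force: [0.5, 0.3, -0.0]
opening: 0.001
```

```bash
python3 - <<'E'
from h import *;st()
import cv2
from rig import *
a=grab_frame('side');b=grab_frame('wrist')
cv2.imwrite('pics/s2.png',np.hstack([cv2.resize(a[180:380,230:450],(660,600))]))
E
```

```text
t 3.6 fix [   4.9 -144.7] tipz 27.1 rot [-3.138  0.016  3.097] F [ 0.5  0.3 -0. ] op 0.000913812505533764
```

View pics/s2.png

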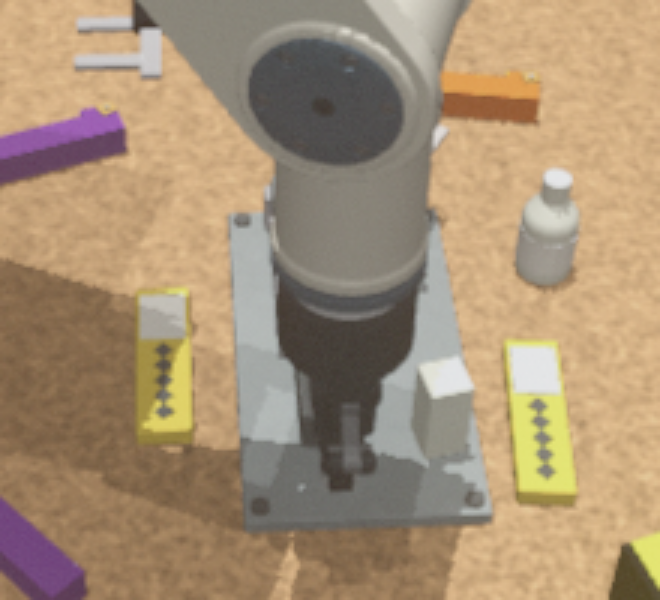

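Emit:
step_arm:
  commands:
    - [[3,0,6],0,0]
    - [[0,0,0],0,0]
    - [[0,6,0],0,0]
    - [[0,6,0],0,0]
    - [[0,6,0],0,0]
    - [[0,6,0],0,0]
    - [[0,6,0],0,0]
    - [[0,6,0],0,0]

```text
clock: 4.7
eef_pos: [504.0, -152.4, 194.2]
tcp_rot: [-3.137, 0.017, 3.097]
contact_force: [-0.4, -4.0, -2.0]
opening: -0.001
```

```bash
python3 -c "from h import *;st()"
```

```text
t 4.7 fix [   1.9 -106.9] tipz 21.2 rot [-3.137  0.017  3.097] F [-0.4 -4.  -2. ] op -0.0013651163351445352
```

Emit:
step_arm:
  commands:
    - [[0,6,0],0,0]
    - [[0,6,0],0,0]
    - [[0,6,0],0,0]
    - [[0,6,0],0,0]

```text
clock: 5.2
eef_pos: [505.2, -127.1, 194.2]
tcp_rot: [-3.136, 0.018, 3.097]
contact_force: [-0.0, -5.1, -0.4]
opening: -0.004
```

Emit:
step_arm:
  commands:
    - [[0,4,0],0,0]
    - [[0,3,0],0,0]

```text
clock: 5.45
eef_pos: [505.6, -119.5, 194.2]
tcp_rot: [-3.136, 0.018, 3.097]
contact_force: [1.0, -5.2, -0.2]
opening: 0.001
```

```bash
python3 -c "from h import *;st()"
```

```text
t 5.45 fix [  1.9 -73.9] tipz 21.2 rot [-3.136  0.018  3.097] F [ 1.  -5.2 -0.2] op 0.0011179290126616165
```

Still only sliding friction, so I'll continue gently until the force rises at the stop.

Emit:
step_arm:
  commands:
    - [[0,2,0],0,0]
    - [[0,2,0],0,0]

```text
clock: 5.7
eef_pos: [506.2, -117.7, 194.4]
tcp_rot: [-3.131, 0.02, 3.101]
contact_force: [-2.3, -24.6, -2.2]
opening: -0.001
```

Emit:
step_arm:
  commands:
    - [[0,2,0],0,0]
    - [[0,2,0],0,0]

```text
clock: 5.95
eef_pos: [506.3, -116.9, 194.5]
tcp_rot: [-3.125, 0.02, 3.103]
contact_force: [-2.2, -20.8, -1.5]
opening: 0.003
```

Emit:
step_arm:
  commands:
    - [[0,2,0],0,0]
    - [[0,2,0],0,0]

```text
clock: 6.2
eef_pos: [506.2, -116.1, 194.5]
tcp_rot: [-3.12, 0.021, 3.106]
contact_force: [-2.4, -19.9, -0.6]
opening: 0.003
```

Emit:
step_arm:
  commands:
    - [[0,-15,0],0,0]
    - [[0,-10,0],0,0]
    - [[0,0,-45],0,0]
    - [[0,0,-50],0,0]
    - [[0,0,-50],0,0]
    - [[0,0,-10],0,0]
    - [[20,40,0],0,0]
    - [[20,50,0],0,0]
    - [[12,50,0],0,0]
    - [[10,50,0],0,0]
    - [[5,40,0],0,0]
    - [[0,0,0],0,0]
    - [[0,0,0],0,0]

```text
clock: 7.82
eef_pos: [440.5, 99.0, 344.3]
tcp_rot: [-3.126, 0.011, 3.1]
contact_force: [-0.3, -0.0, 1.1]
opening: -0.001
```

```bash
python3 - <<'E'
from h import *;st()
import cv2
from rig import *
a=grab_frame('top');b=grab_frame('side')
cv2.imwrite('pics/m3.png',np.hstack([cv2.resize(a[170:290,230:420],(475,300),interpolation=2),cv2.resize(b[180:360,270:430],(320,360),interpolation=2)[:300]]))
E
```

```text
t 7.825 fix [-74.  141.1] tipz 171.3 rot [-3.126  0.011  3.1  ] F [-0.3 -0.   1.1] op -0.001469863823651672
```

View pics/m3.png

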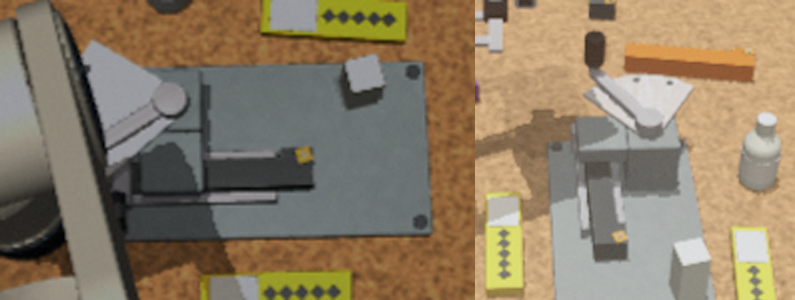

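The tool has moved: its head edge is now at about (313,157–188) in the crop, and the lever is unchanged. I'll measure that while I descend beside the knob.

Emit:
step_arm:
  commands:
    - [[0,2,30],0,0]
    - [[0,0,28],0,0]
    - [[0,0,12],0,0]
    - [[0,0,2],0,0]
    - [[0,0,0],0,0]

```text
clock: 8.55
eef_pos: [443.3, 95.6, 271.7]
tcp_rot: [-3.127, 0.014, 3.092]
contact_force: [0.1, -0.1, 0.5]
opening: -0.0
```

```bash
python3 - <<'E'
from h import *;st()
for v in(158,187): print(fix(ray('top',230+313/2.5-.4,170+v/2.5-.4,37)))
E
```

```text
t 8.55 fix [-71.1 137.8] tipz 98.7 rot [-3.127  0.014  3.092] F [ 0.1 -0.1  0.5] op -9.32645123852717e-05
[ 11.29169664 -60.77245819]
[-13.07412687 -60.08589412]
```

The head face is at y ≈ -60.4, where -60 means fully home, and the contact force rise agrees. Next is the lever.

Emit:
step_arm:
  commands:
    - [[-12,5,0],0,0]
    - [[-12,3,0],0,0]
    - [[-10,0,0],0,0]
    - [[-8,0,0],0,0]
    - [[-8,0,0],0,0]
    - [[-8,0,0],0,0]
    - [[-8,0,0],0,0]

```text
clock: 9.43
eef_pos: [507.5, 107.3, 274.3]
tcp_rot: [-3.14, -0.006, 3.084]
contact_force: [-15.7, 21.8, 15.2]
opening: 0.003
```

```bash
python3 -c "from h import *;st()"
```

```text
t 9.425 fix [ -7.5 152.7] tipz 101.3 rot [-3.14  -0.006  3.084] F [-15.7  21.8  15.2] op 0.0029056375515760595
```

```bash
python3 - <<'E'
from h import *
import cv2
from rig import *
b=grab_frame('side');a=grab_frame('wrist')
cv2.imwrite('pics/m4.png',np.hstack([cv2.resize(b[150:290,290:430],(420,420),interpolation=2),cv2.resize(a,(380,420))[:, :]]))
E
```

```text
(no output)
```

View pics/m4.png

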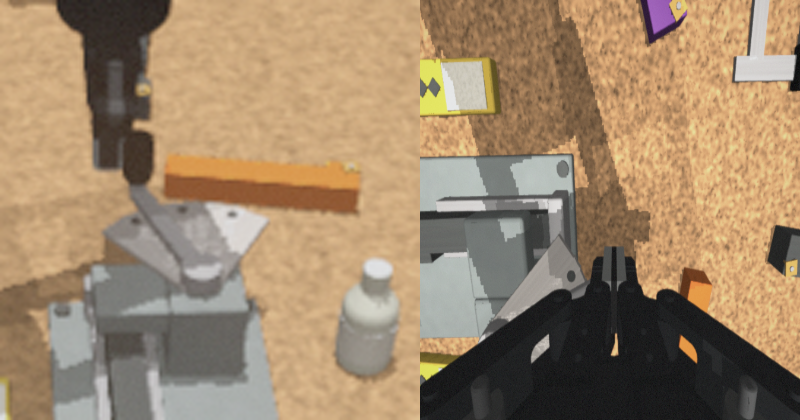

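```bash
python3 - <<'E'
from h import *;st()
for u,v,z in((137,136,133),(138,180,97)): 
    w=ray('side',290+u/3,150+v/3,z);k=fix(w);print(k,'q',.55-np.arctan2(50-k[0],k[1]-55),np.hypot(50-k[0],k[1]-55))
for u,v in((110,165),): print('tip',fix(ray('side',290+u/3,150+v/3,101)))
E
```

```text
t 9.525 fix [ -6.8 153. ] tipz 101.4 rot [-3.141 -0.004  3.084] F [-14.1  23.9  12.5] op 0.002618488516037348
[ 12.79537687 139.91309044] q 0.13704458364204508 92.70607806162164
[ 14.50658212 136.63204771] q 0.13986005720958894 89.01445908636465
tip [ -4.41724241 148.87351543]
```

Emit:
step_arm:
  commands:
    - [[8,0,0],0,0]
    - [[8,0,0],0,0]
    - [[0,-6,0],0,0]
    - [[0,-6,2],0,0]
    - [[0,0,0],0,0]

```text
clock: 10.15
eef_pos: [491.5, 95.6, 272.3]
tcp_rot: [-3.141, -0.004, 3.085]
contact_force: [0.2, -0.7, -0.1]
opening: -0.005
```

```bash
python3 -c "from h import *;st()"
```

```text
t 10.15 fix [-22.9 140.2] tipz 99.3 rot [-3.141 -0.004  3.085] F [ 0.2 -0.7 -0.1] op -0.00454467455875238
```

Emit:
step_arm:
  commands:
    - [[-5,-2,0],0,0]
    - [[-6,1,0],0,0]
    - [[-6,2,0],0,0]
    - [[-6,2,0],0,0]

```text
clock: 10.65
eef_pos: [509.3, 97.6, 270.0]
tcp_rot: [3.141, -0.024, 3.081]
contact_force: [-7.6, 3.2, 5.6]
opening: -0.002
```

```bash
python3 -c "from h import *;st()"
```

```text
t 10.65 fix [ -5.2 143.2] tipz 97.0 rot [ 3.141 -0.024  3.081] F [-7.6  3.2  5.6] op -0.0017418038106326596
```

Emit:
step_arm:
  commands:
    - [[-7,2,-1],0,0]
    - [[-7,2,-1],0,0]
    - [[-7,1,-1],0,0]
    - [[-7,1,0],0,0]

```text
clock: 11.15
eef_pos: [538.4, 102.1, 271.7]
tcp_rot: [3.141, -0.027, 3.08]
contact_force: [0.2, -0.1, 0.8]
opening: 0.003
```

```bash
python3 -c "from h import *;st()"
```

```text
t 11.15 fix [ 23.6 149.1] tipz 98.7 rot [ 3.141 -0.027  3.08 ] F [ 0.2 -0.1  0.8] op 0.0033830125898062086
```

Emit:
step_arm:
  commands:
    - [[-7,0,0],0,0]
    - [[-7,0,0],0,0]
    - [[-7,-1,0],0,0]
    - [[-7,-1,0],0,0]

```text
clock: 11.65
eef_pos: [565.4, 99.0, 270.0]
tcp_rot: [3.14, -0.036, 3.079]
contact_force: [-0.2, 0.7, -1.0]
opening: -0.003
```

```bash
python3 -c "from h import *;st()"
```

```text
t 11.65 fix [ 50.7 147.3] tipz 97.0 rot [ 3.14  -0.036  3.079] F [-0.2  0.7 -1. ] op -0.003144092902195552
```

Emit:
step_arm:
  commands:
    - [[-6,-1,-1],0,0]
    - [[-5,-1,-1],0,0]

```text
clock: 11.9
eef_pos: [577.7, 95.9, 271.7]
tcp_rot: [3.14, -0.035, 3.079]
contact_force: [0.5, -0.5, 0.6]
opening: -0.001
```

Emit:
step_arm:
  commands:
    - [[-4,-1,0],0,0]
    - [[-3,0,0],0,0]

```text
clock: 12.15
eef_pos: [584.3, 94.1, 271.4]
tcp_rot: [3.141, -0.039, 3.079]
contact_force: [-15.0, 1.6, 11.0]
opening: -0.0
```

Emit:
step_arm:
  commands:
    - [[-2,0,0],0,0]
    - [[-2,0,0],0,0]

```text
clock: 12.4
eef_pos: [585.5, 94.1, 271.1]
tcp_rot: [3.141, -0.048, 3.078]
contact_force: [-9.5, 0.8, 11.1]
opening: 0.0
```

Firm resistance at finger x ≈ 69, which fits the end of travel. I'll back off, rise and look.

Emit:
step_arm:
  commands:
    - [[12,0,0],0,0]
    - [[10,0,0],0,0]
    - [[0,0,-40],0,0]
    - [[0,0,-50],0,0]
    - [[0,0,-30],0,0]
    - [[30,45,0],0,0]
    - [[30,50,0],0,0]
    - [[30,50,0],0,0]
    - [[30,50,0],0,0]
    - [[30,50,0],0,0]
    - [[30,50,0],0,0]
    - [[10,50,0],0,0]
    - [[0,0,0],0,0]
    - [[0,0,0],0,0]
    - [[0,0,0],0,0]

```text
clock: 14.28
eef_pos: [391.3, 458.9, 405.6]
tcp_rot: [3.139, -0.042, 3.076]
contact_force: [0.2, -1.1, 0.9]
opening: 0.001
```

```bash
python3 - <<'E'
from h import *;st()
import cv2
from rig import *
i=grab_frame('top');cv2.imwrite('pics/t5.png',i)
cv2.imwrite('pics/z5.png',cv2.resize(i[140:300,200:410],None,fx=3.7,fy=3.7,interpolation=2))
E
```

```text
t 14.275 fix [-141.1  498.1] tipz 232.6 rot [ 3.139 -0.042  3.076] F [ 0.2 -1.1  0.9] op 0.0010355372981038491
```

View pics/z5.png

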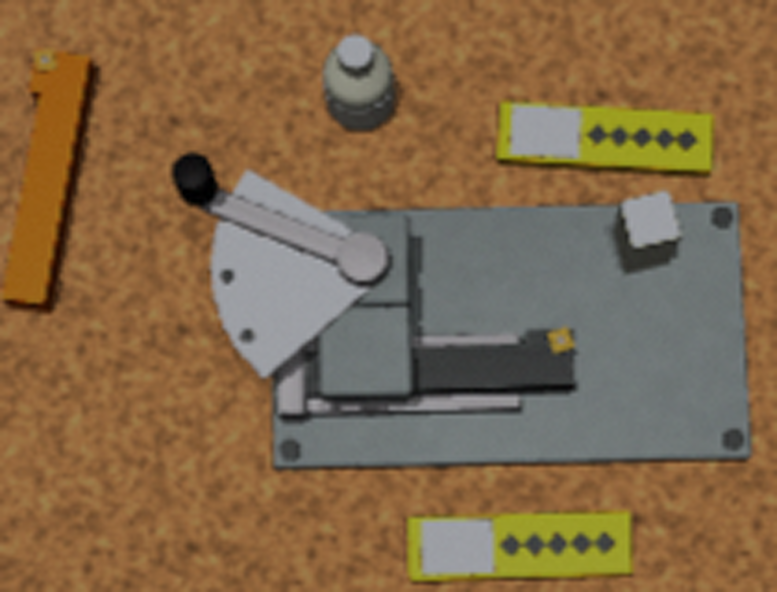

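```bash
python3 - <<'E'
from h import *
import cv2
f=lambda u,v,z:fix(ray('top',200+u/3.7-.4,140+v/3.7-.4,z))
k=f(193,174,133);print('knob',k,'q',.55-np.arctan2(50-k[0],k[1]-55),'head',f(575,332,37),f(575,386,37))
a=cv2.imread('pics/top1.png');b=cv2.imread('pics/t5.png')
d=(cv2.GaussianBlur(cv2.absdiff(a,b).max(2),(3,3),0)>40).astype('uint8')
n,_,s,_=cv2.connectedComponentsWithStats(d)
print([x.tolist() for x in s[1:] if x[4]>8])
E
```

```text
knob [ 84.12136118 141.1941852 ] q 0.9269376506928847 head [ 18.61445443 -61.40248626] [-12.08553042 -60.53519946]
[[246, 181, 26, 23, 199], [274, 204, 9, 4, 11], [249, 217, 45, 29, 316], [343, 229, 34, 18, 404], [0, 254, 335, 209, 23745], [0, 387, 32, 93, 1780], [23, 386, 124, 94, 4073], [66, 398, 24, 26, 290], [338, 422, 16, 7, 42], [315, 424, 21, 9, 139], [307, 435, 21, 20, 250], [366, 434, 14, 12, 52], [297, 437, 8, 11, 32], [375, 449, 18, 31, 303], [322, 463, 26, 17, 243], [208, 465, 18, 15, 189], [299, 467, 21, 13, 135], [357, 472, 17, 8, 57]]
```

Lever q ≈ 0.93–0.95, which is locked, and the other objects haven't moved. I'll take one close wrist view of the shank/stop contact.

```bash
python3 - <<'E'
from h import *
from rig import *
m=camera_model('wrist');R=np.array(m['R']);c=-R.T@np.array(m['t']);s=sense()
print(fix(c)-fix(s['eef_pos']),c[2]-s['eef_pos'][2],m['fx'],R.round(2).tolist())
f=lambda u,v,z:fix(ray('top',200+u/3.7-.4,140+v/3.7-.4,z))
print(f(520,403,26),f(519,337,26),f(293,414,42))
E
```

```text
[-67.3615766    2.03867136] -28.581526841271454 367.87843259010316 [[0.06, 1.0, 0.0], [0.97, -0.06, 0.22], [0.22, -0.01, -0.97]]
[-19.08774066 -30.26243657] [ 18.7231211  -30.56813798] [-26.41494038  95.53800536]
```

Emit:
step_arm:
  commands:
    - [[-20,-52,0],0,0]
    - [[-20,-52,0],0,0]
    - [[-20,-52,0],0,0]
    - [[-20,-52,0],0,0]
    - [[-20,-52,0],0,0]
    - [[-20,-52,0],0,0]
    - [[-20,-52,0],0,0]
    - [[-15,-30,25],0,0]
    - [[0,0,20],0,0]
    - [[0,0,0],0,0]
    - [[0,0,0],0,0]

```text
clock: 15.7
eef_pos: [519.7, 32.4, 354.7]
tcp_rot: [3.137, -0.035, 3.062]
contact_force: [0.7, -0.6, -0.0]
opening: -0.002
```

```bash
python3 - <<'E'
from h import *;st()
import cv2
from rig import *
m=camera_model('wrist');i=grab_frame('wrist');cv2.imwrite('pics/w6.png',i)
R=np.array(m['R']);t=np.array(m['t'])
def px(x,y,z):
    c,s=np.cos(A),np.sin(A);q=R@np.array([P[0]+c*x-s*y,P[1]+s*x+c*y,z])+t;return (q[:2]/q[2]*m['fx']+[m['cx'],m['cy']]).round(1)
print('shank end',px(-12.5,90,37),px(12.5,90,37),'stop top',px(-25,90,42),px(25,90,42),'nose',px(-22,80,75))
E
```

```text
t 15.7 fix [ 8.4 78.5] tipz 181.7 rot [ 3.137 -0.035  3.062] F [ 0.7 -0.6 -0. ] op -0.0018364333162284687
shank end [337.7 211.1] [338.3 241.7] stop top [337.5 196.1] [338.9 258.3] nose [324.6 206.5]
```

View pics/w6.png

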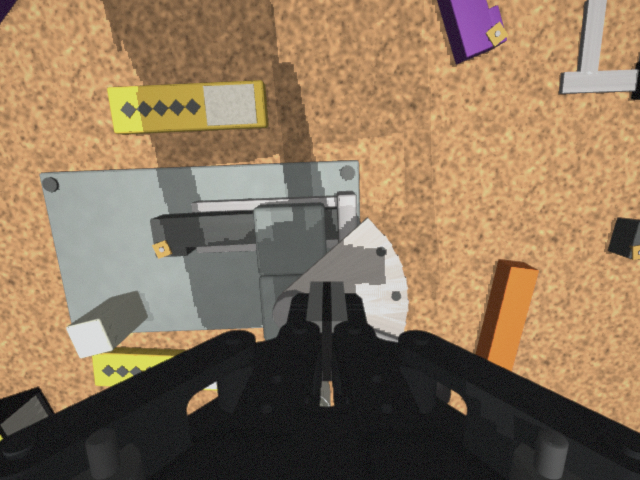

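The shank end should be at about (338,215–235), in the gap between the nose edge at 325 and the stop at 338–355. I'll zoom in on it.

```bash
python3 - <<'E'
import cv2
i=cv2.imread('pics/w6.png')[185:260,300:375]
cv2.imwrite('pics/z6.png',cv2.convertScaleAbs(cv2.resize(i,None,fx=8,fy=8,interpolation=0),alpha=1.8))
E
```

```text
(no output)
```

View pics/z6.png

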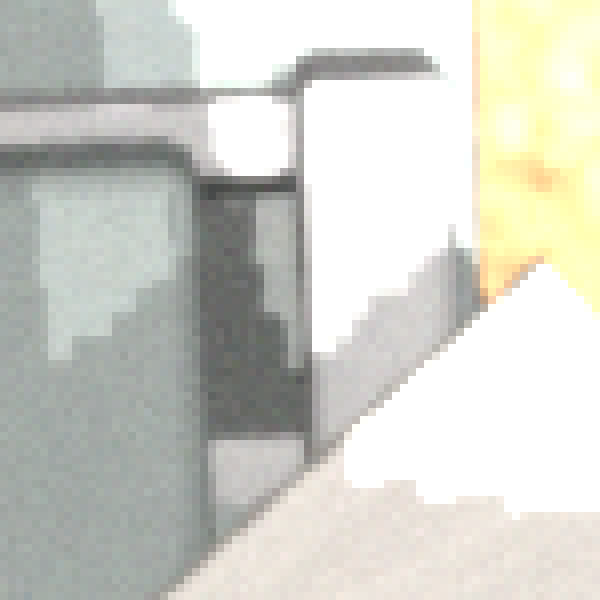

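The shank runs right up to the stop's face with no gap showing. The gripper is clear of everything, so I'm handing in.

```bash
python3 -c "
from h import *;from rig import sign_off
st();print(sign_off())"
```

```text
t 15.75 fix [ 8.4 78.6] tipz 181.8 rot [ 3.137 -0.034  3.062] F [-0.4  0.9 -0.6] op 0.004704212595733564
the job is handed in; nothing more can be done
None
```

The turning tool is home against the stop and the clamp lever is locked. I handed the job in at 15.75 s of the 43 s allowed, with the gripper clear of everything.

**Tool:** I pushed it about 45 mm along the channel with closed fingertips. The force rose from about 5 N of sliding friction to about 25 N at the stop. Afterwards the head face measured y ≈ -60 to -61 mm in the fixture frame, where -60 is fully home. A close wrist view showed no gap between the shank and the stop, to about 1 mm.

**Lever:** I then pushed it past the first detent to firm resistance. After I backed off, the top view gave q ≈ 0.93, or about 0.95 after correcting for the offset seen when it was open. The locked position is 0.96.

**First try at the lever:** it met the knob off-centre with about 30 N, so I backed off, recentred and pushed again. The tool's head was still at -60 to -61 mm in the final top view.

**Other objects:** comparing the top pictures from before and after showed no movement in the parts not covered by the arm or its shadow. The near-side part of the bench was covered, so the comparison does not check the things lying there.

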